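Pack the crimper's checking kit into its tray

TASK

Pack the checking kit back into the black tray: put the wide-bored ring flat over the peg, the short pin gauge lengthwise in the trough, the bull's-eye level flat in the shallow pan and the setting plug upright in the small deep socket, each lowered into place rather than dropped. The narrow-bored ring and the long pin gauge belong to another kit: leave them lying where they are.

Things in the scene. Friction and masses are not known exactly. Their poses are not given: they have to be found in the camera images.
- wide_ring: Ring gauge with the WIDE bore, lying flat: plain steel ring, outside diameter 52, bore 30, height 20 mm. Loose, about 0.16 kg. Origin: centre of its underside, z along its axis. Goes over the peg.
- narrow_ring: Look-alike ring with the NARROW bore, lying flat: plain steel, outside diameter 52, bore only 10, height 20 mm. Loose; belongs to another kit: leave it. Origin: centre of its underside.
- short_pin: SHORT double-ended pin gauge, lying flat: dark steel square handle 46 x 16 x 16 mm with a thin (8 mm) steel pin on either end, 76 mm long overall. Loose, about 0.09 kg. Origin: its very middle, 8 mm above what it lies on; x along its length; both ends alike.
- long_pin: Look-alike LONG double-ended pin gauge: the same 46 x 16 x 16 mm dark handle, but longer pins, 120 mm long overall. Loose; belongs to another kit: leave it. Origin: its very middle, 8 mm above the table; x along its length.
- level: Bull's-eye level, standing on its flange: bright aluminium, flange diameter 52 and 5 mm high, above it a round body of diameter 38 up to 22 mm, with a white vial with a black circle on top. Loose, about 0.12 kg. Origin: centre of its underside, z up through the vial. Grip it by the body.
- plug: Setting plug, standing upright: steel cylinder of diameter 26 up to 40 mm, then a narrower neck and a cap of diameter 24, 55 mm high in all. Loose, about 0.15 kg. Origin: centre of its underside, z up.
- peg_nest: Grey plate in the tray, 74 x 74 mm and 4 mm thick, no rim, with one upright brass peg in its centre, diameter 12, its top 18 mm above the nest's underside. Fixed in the tray, its sides parallel to the tray's. Origin: centre of its underside, 3 mm above the table. The ring lies flat on the plate with the peg in its bore.
- trough: Grey oblong trough in the tray, inside 36 mm (along its x) by 94 mm (along its y, the long way), floor 4 mm and rim 9 mm above its underside, walls 3 mm. Fixed in the tray, its sides parallel to the tray's. Origin: centre of its underside, 3 mm above the table. The short pin gauge lies on its floor along y. The tray is 220 mm along this y, 182 mm across, rim 12 mm above the table.
- pan: Grey shallow square pan in the tray, inside 72 x 72 mm, floor 4 mm and rim 8 mm above its underside, walls 3 mm. Fixed in the tray, its sides parallel to the tray's. Origin: centre of its underside, 3 mm above the table. The level stands on its floor. The four nests lie two by two in any arrangement, centres 85 mm apart along x, 104 mm along y.
- socket: Grey small deep square socket in the tray, inside 46 x 46 mm, floor 4 mm and rim 18 mm above its underside, walls 4 mm. Fixed in the tray, its sides parallel to the tray's. Origin: centre of its underside, 3 mm above the table. The plug stands on its floor.
Mind the look-alikes: they are no part of the job. Leave any orange look-alike of the plug alone. What is shaped like the wide_ring but orange is not meant.

How it is judged (in metres and radians):
At the end, for the whole second after the job is handed in: Ring flat round the peg (within 12 mm of centre); short pin on the trough floor along it, level upright on the pan floor, plug upright on the socket floor (each within 15 mm of centre, 0.12 rad; pin along within 0.3 rad); all released, at rest; narrow ring and long pin within 20 mm of their starts (horizontal distance between wide_ring and peg_nest below 0.012 m and z of wide_ring in the frame of peg_nest between 0.001 and 0.007 m and linear speed of each of wide_ring, short_pin, level, plug below 0.02 m/s and angular speed of each of wide_ring, short_pin, level, plug below 0.2 rad/s and contact force between the fingers and wide_ring below 0.05 N and angle between each of wide_ring, level, plug's own z axis and vertical below 0.12 rad and horizontal distance between short_pin and trough below 0.015 m and z of short_pin in the frame of trough between 0.009 and 0.015 m and contact force between the fingers and short_pin below 0.05 N and angle between the x axis of short_pin and the y axis of trough, either way round below 0.3 rad and horizontal distance between level and pan below 0.015 m and z of level in the frame of pan between 0.001 and 0.007 m and contact force between the fingers and level below 0.05 N and horizontal distance between plug and socket below 0.015 m and z of plug in the frame of socket between 0.001 and 0.007 m and contact force between the fingers and plug below 0.05 N and distance of each of narrow_ring, long_pin from where it was at the start of the episode below 0.02 m); the robot touches nothing.
It fails at once if a piece of the kit is dropped (falls freely faster than 0.8 m/s, a fall of over 3 cm) ((linear speed of wide_ring above 0.8 m/s and contact force between anything else and wide_ring below 0.01 N) or (linear speed of short_pin above 0.8 m/s and contact force between anything else and short_pin below 0.01 N) or (linear speed of level above 0.8 m/s and contact force between anything else and level below 0.01 N) or (linear speed of plug above 0.8 m/s and contact force between anything else and plug below 0.01 N)).
It fails at once if a look-alike (narrow ring or long pin gauge) is moved by more than 20 mm (distance of any of narrow_ring, long_pin from where it was at the start of the episode above 0.02 m).
It also fails if it takes over 141 s, if anything falls off the work surface, if the arm or the gripper's body presses on something with over 40 N, if the wrist force passes 120 N, or if a joint passes its speed limit or range.

ROBOT

A 6-joint arm with a two-finger parallel gripper is mounted at the origin on the work surface. World frame = base frame: x ahead of the robot, y to its left, z up, the work surface at z = 0. Lengths are in mm, angles in rad, forces in N, time in s.
With the tool pointing down it reaches from about 300 to 775 mm from the base axis. Payload 14.6 kg.
Tool frame: the origin (TCP) lies on the centre line of the jaws, within the pads' length; the fingertips stand 8 mm ahead of it and the grasp point (between the pads) lies 11 mm behind it; z points along the fingers, y is the line along which they close (so a half turn about z gives the same grasp; the last joint's range is limited). The gripper opens to 94 mm and grips with 3 to 60 N. Pads are 16 mm wide; open, the fingers measure 119 mm over their backs; the gripper's body (75 mm by 177 mm) begins 78 mm behind the grasp point.
Start: joints at [-1.415, 0.3, 1.521, -0, 1.321, -0.067], TCP at [121.522, -536.397, 213.446] pointing down, gripper open.
Joint ranges: [-3.03, 3.03], [-0.79, 2.21], [0.23, 2.52], [-1.04, 4.18], [0, 3.07], [-2.55, 2.55]. Speed limits (rad/s): [2.22, 2.22, 2.57, 3.14, 3.14, 3.14].

INTERFACE

Orientations are given as [roll, pitch, yaw] about the fixed x, y, z axes, in that order (R = Rz(yaw) Ry(pitch) Rx(roll)).
In Python, from cell import manip gives the robot as it stands.
- The arm moves only by the tool jog_arm, never from a script. Its argument "rows" is one flat list of numbers, 7 for each row, row after row: the shift along the world's x, y, z in cm, then the turn, a rotation vector about the world's x, y, z in rad, then the closure, from 0 (fully open) to 1 (shut). In form: [dx, dy, dz, rx, ry, rz, fingers, dx, dy, dz, rx, ry, rz, fingers, ...]. A call has 1 to 20 rows; each row shifts and turns the commanded pose from where the row before left it; what a row does not reach is not made up. A row lasts 1/12 s, in which the tool goes at most 41.7 mm and 7.16 degrees, less where a joint would pass 70% of its speed; a pose out of reach is approached as far as the arm can. A call with a gripper value outside its range is refused whole. The fingers move at their own pace and stop on an object; "newtons" is the grip in N (left out, the last holds). Time passes only in rows, so rows that do not move let the fingers close. It gives the time, the measured TCP pose, the force, the opening and the grip force at its end, in the units of the state.
- manip.read_state(): the state, without advancing time (a new reading comes with each control period).
- manip.camera(name): name is "scene" or "top"; returns (picture, depth): 480x640x3 uint8, blue, green, red; 480x640 float32, mm along the optical axis (not along the pixel's ray), 0 where there is no reading.
- manip.camera_model(name): a dict with "K" (3x3 intrinsics, pixels), "R" (3x3) and "t" (3): a world point X has camera coordinates R X + t. Camera axes: x right, y down, z forward; pixel columns grow to the right and rows downward; lengths in mm; the calibration is good to about 2 mm. A picture is of the moment at which its call begins. camera_model takes no time and is no camera call.
- manip.sign_off(): hands the job in; it is judged then, once.
The state is a dict: "clock": time; "joints": joint angles; "qd": joint speeds; "effort": joint torques, N m; "eef_pos": TCP position; "eef_rot": TCP orientation; "wrist_force": force on the tool from outside, world axes, zero at the start; "moment": the same for the moment, N m; "finger_gap": finger opening in mm; "finger_force": force on a finger pad.
Only numpy, scipy, OpenCV 4.12 (cv2) and the standard library are available. Lean on these libraries where they do the work, as an engineer would, in place of code of your own. Each camera call takes 0.05 s, during which the arm holds its last target. There are 200 camera calls.

## Working session

There is one attempt and no reset: what is moved stays moved. The work goes in short steps, Python scripts to look and compute and a tool call to move; the robot and the scene stay as the last step left them, time stands still between calls to the robot, and variables do not carry over. Pictures are saved under pics/ and viewed, at most 14 in all, crops included, and the job is handed in when it is done.

Besides the shell and the picture viewer there is one more tool, called in YAML: its name, and indented under it one key for each argument. jog_arm: Moves the arm, as the interface text tells. Its arguments: {"type":"object","properties":{"rows":{"type":"array"},"newtons":{"type":"number"}},"required":["rows"]}

```bash
mkdir -p pics; python3 - <<'E'
from cell import manip
import cv2,numpy as np
for n in("scene","top"):
    p,d=manip.camera(n);cv2.imwrite(f"pics/{n}0.png",p);np.save(f"pics/{n}0.npy",d)
    m=manip.camera_model(n);print(n,{k:np.round(np.array(v),3).tolist() for k,v in m.items()})
s=manip.read_state();print(s["clock"],s["eef_pos"],s["eef_rot"],s["finger_gap"])
E
```

```text
scene {'K': [[436.301, 0.0, 320.827], [0.0, 436.301, 242.586], [0.0, 0.0, 1.0]], 'R': [[-0.883, 0.47, -0.013], [0.413, 0.763, -0.497], [-0.223, -0.444, -0.868]], 't': [465.297, -213.4, 902.45]}
top {'K': [[444.705, 0.0, 327.752], [0.0, 444.705, 241.382], [0.0, 0.0, 1.0]], 'R': [[0.021, -1.0, 0.005], [-0.997, -0.021, -0.07], [0.07, -0.003, -0.998]], 't': [-4.735, 511.342, 808.962]}
0.1 [ 121.48624105 -536.17159287  212.94598482] [-3.14054397e+00 -6.59880576e-05  2.22813035e-01] 94.03506221633681
```

View pics/scene0.png

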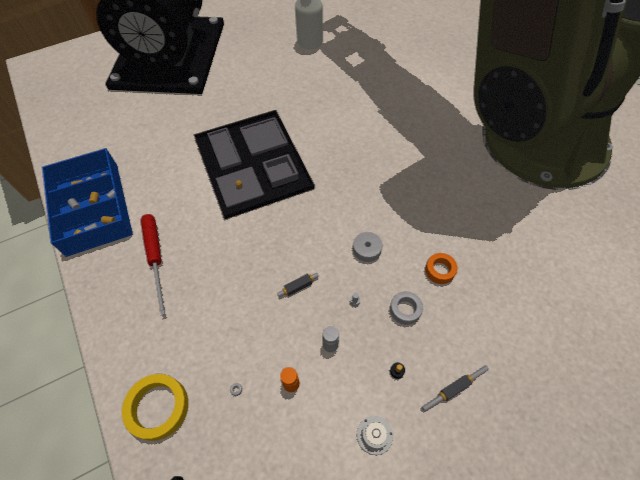

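View pics/top0.png

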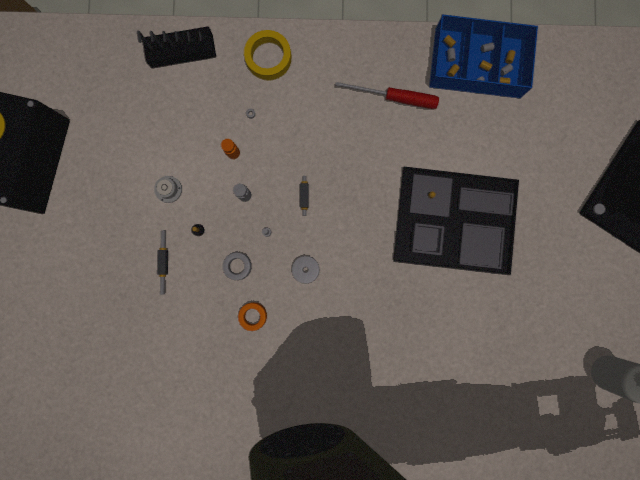

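The scene view has the wide ring at (406,307), narrow ring (367,246), short pin (298,285), long pin (455,388), level (375,434), plug (331,338) and tray around (255,163). In the top view the same pieces are at (237,266), (305,269), (304,196), (163,262), (168,189), (241,191) and (457,220). In the top view, the nests are: peg (432,195), trough (487,201), pan (482,245) and socket (428,239).

```bash
cat > h.py <<'E'
import numpy as np,cv2
from cell import manip
def cam(n):
    m=manip.camera_model(n);return [np.array(m[k],float) for k in "KRt"]
def ray(n,uv):
    K,R,t=cam(n);d=R.T@np.linalg.solve(K,[uv[0],uv[1],1.]);return -R.T@t,d
def onz(n,uv,z):
    c,d=ray(n,uv);return c+d*(z-c[2])/d[2]
def tri(a,b):   # scene pixel, top pixel -> point, gap
    (c1,d1),(c2,d2)=ray("scene",a),ray("top",b);A=np.c_[d1,-d2]
    s=np.linalg.lstsq(A,c2-c1,rcond=None)[0];p,q=c1+d1*s[0],c2+d2*s[1]
    return (p+q)/2,np.linalg.norm(p-q)
def cloud(n,d):
    K,R,t=cam(n);v,u=np.mgrid[:480,:640];X=np.stack([(u-K[0,2])/K[0,0]*d,(v-K[1,2])/K[1,1]*d,d],-1)
    W=(X-t)@R;W[d==0]=np.nan;return W
E
python3 - <<'E'
from h import *
seeds=dict(wide=((406,307),(237,266)),narrow=((367,246),(305,269)),short=((298,285),(304,196)),long=((455,388),(163,262)),level=((375,434),(168,189)),plug=((331,338),(241,191)),tray=((255,163),(457,220)))
for i,n in enumerate(("scene","top")):
    W=cloud(n,np.load(f"pics/{n}0.npy"));z=W[...,2]
    print(n,"table z",np.nanmedian(z[300:330,60:120] if n=="top" else z[330:370,190:230]))
    m=((z>7)&(z<70)).astype(np.uint8)
    k,lab,st,ce=cv2.connectedComponentsWithStats(m)
    for s,uv in seeds.items():
        x,y=uv[i];r=6;ws=lab[y-14:y+15,x-14:x+15];ws=ws[ws>0]
        if len(ws)==0: print(s,"none");continue
        L=np.bincount(ws).argmax();P=W[lab==L]
        zt=np.percentile(P[:,2],90);T=P[P[:,2]>zt-3]
        (c,wh,a)=cv2.minAreaRect(T[:,:2].astype(np.float32))
        print(s,st[L][4],"px",np.round(ce[L],1),"ztop",round(zt,1),"mean",np.round(T[:,:2].mean(0),1),"rect",np.round(c,1),np.round(wh,1),round(a,1))
for n in("scene","top"):
    p=cv2.imread(f"pics/{n}0.png")
    c=p[100:225,185:325] if n=="scene" else p[155:285,385:530]
    cv2.imwrite(f"pics/{n}_tray.png",cv2.resize(c,None,fx=4,fy=4,interpolation=cv2.INTER_CUBIC))
E
```

```text
scene table z 1.1043261513299774
wide 649 px [405.8 307.1] ztop 22.1 mean [463.8 175.6] rect [463.7 175.1] [51.  50.4] 9.0
narrow 687 px [366.8 245.9] ztop 22.1 mean [460.8  47.6] rect [460.7  47.2] [50.9 48.8] 59.6
short 389 px [297.1 284. ] ztop 18.1 mean [600.7  53.6] rect [600.6  53.5] [52.6 16.2] 2.3
long 649 px [454.7 387.6] ztop 18.0 mean [468.6 315. ] rect [469. 315.] [76.6 15.9] 2.0
level 747 px [374.8 433.9] ztop 25.2 mean [607.1 313.5] rect [607.  313.1] [36.1 37.3] 61.8
plug 359 px [329.9 338.3] ztop 56.9 mean [599.8 167.5] rect [599.8 167.7] [22.8 22.9] 13.4
tray 922 px [238.6 186.4] ztop 9.7 mean [ 607.6 -186.2] rect [ 606.6 -187.8] [75.7 73.8] 84.7
top table z -0.9760055588965786
wide 450 px [236.2 265.9] ztop 20.7 mean [462.2 175.5] rect [462.5 175. ] [49.  49.9] 45.9
narrow 588 px [305.  269.4] ztop 20.7 mean [458.2  47. ] rect [458.3  47. ] [49.8 48.1] 1.4
short 265 px [303.6 195.2] ztop 16.4 mean [598.4  53.6] rect [598.2  53.4] [53.3 13.3] 1.5
long 416 px [161.7 262.1] ztop 16.1 mean [466.2 314.9] rect [458.3 314.5] [65.  16.1] 2.4
level 373 px [165.2 187.7] ztop 23.1 mean [605.9 312.9] rect [605.6 312.7] [37.8 36. ] 86.9
plug 222 px [241.2 191.9] ztop 54.7 mean [598.5 167.2] rect [597.8 167.1] [22.  21.9] 0.8
tray 414 px [481.4 246.6] ztop 11.1 mean [ 508.6 -282.6] rect [ 510.3 -282.8] [79.5 78.3] 84.5
```

View pics/top_tray.png

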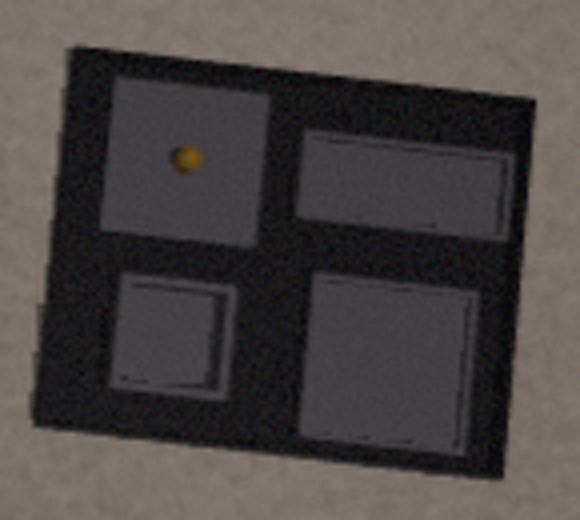

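View pics/scene_tray.png

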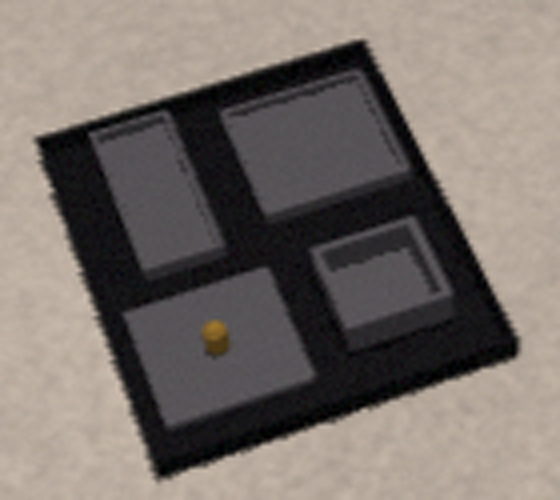

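Both crops show the tray: peg plate at top-left in the top view (peg at crop 188,158) and at bottom-left in the scene view (215,328). The trough, pan and socket are clear, so I'll triangulate their corners.

```bash
python3 - <<'E'
from h import *
T=lambda p:(385+(p[0]+.5)/4-.5,155+(p[1]+.5)/4-.5); S=lambda p:(185+(p[0]+.5)/4-.5,100+(p[1]+.5)/4-.5)
# order: top view TL,TR,BR,BL ; scene BL,TL,TR,BR
Q=dict(tray=([(70,47),(535,99),(503,478),(33,425)],[(160,477),(38,138),(367,41),(518,348)],12),
plate=([(115,78),(270,95),(256,247),(101,231)],[(168,428),(123,313),(267,268),(316,377)],7),
trough=([(302,130),(515,152),(505,241),(295,217)],[(147,272),(90,132),(168,113),(226,245)],12),
pan=([(312,272),(480,290),(465,456),(299,436)],[(270,215),(221,112),(362,72),(411,175)],11),
socket=([(121,274),(238,285),(224,400),(108,388)],[(347,330),(311,250),(415,217),(453,293)],21))
Q["pegtop"]=([(188,157)],[(215,326)],21)
for k,(a,b,z) in Q.items():
    r=[tri(S(q),T(p)) for p,q in zip(a,b)]
    P=np.array([x[0] for x in r]);pt=np.array([onz("top",T(p),z) for p in a]).mean(0);ps=np.array([onz("scene",S(p),z) for p in b]).mean(0)
    print(k,"tri",np.round(P.mean(0),1),"z",np.round(P[:,2],1),"gap",np.round([x[1] for x in r],1),"planes top",np.round(pt[:2],1),"scene",np.round(ps[:2],1))
    if len(P)==4:
        e=P[0]-P[1]+P[3]-P[2];f=P[0]-P[3]+P[1]-P[2];print("   size y,x",np.round([np.linalg.norm(e)/2,np.linalg.norm(f)/2],1),"yaw",np.round([np.arctan2(-e[0],e[1]),np.arctan2(f[1],f[0])],3))
c=dict(wide=((405.8,307.1),(236.2,265.9)))
for n in("scene","top"):
    W=cloud(n,np.load(f"pics/{n}0.npy"));z=W[...,2];off=1.1 if n=="scene" else -1
    # full short pin & long pin extents incl. thin pins
    for nm,c in(("short",(600,53)),("long",(467,315)),("wide",(463,175)),("level",(606,313)),("plug",(599,167))):
        P=W[(abs(W[...,0]-c[0])<70)&(abs(W[...,1]-c[1])<40)&(z-off>8)&(z<70)]
        r=cv2.minAreaRect(P[:,:2].astype(np.float32));d=np.linalg.svd(P[:,:2]-P[:,:2].mean(0),full_matrices=0)[2][0];print(n,nm,np.round(r[0],1),np.round(r[1],1),"dir",np.round(np.arctan2(d[1],d[0]),3))
E
```

```text
tray tri [ 558.1 -235.1    7.8] z [ 3.  12.3 10.3  5.3] gap [0.7 0.2 1.2 1.1] planes top [ 557.5 -234.3] scene [ 558.8 -231.9]
   size y,x [220.2 181.1] yaw [-0.098 -0.088]
plate tri [ 605.1 -189.2    4.6] z [5.1 5.  3.6 4.6] gap [1.2 1.7 0.8 1.2] planes top [ 604.1 -188.3] scene [ 605.9 -187.7]
   size y,x [74.4 73.9] yaw [-0.084 -0.084]
trough tri [ 595.3 -291.    11.4] z [12.  12.7  8.8 12.1] gap [0.4 0.7 1.3 1.1] planes top [ 594.8 -290.5] scene [ 595.7 -290.8]
   size y,x [100.9  41.6] yaw [-0.084 -0.077]
pan tri [ 510.4 -284.4    8.1] z [12.4  9.1  6.1  4.7] gap [0.2 0.2 0.3 0.4] planes top [ 510.4 -283.4] scene [ 511.3 -281.7]
   size y,x [79.3 77.9] yaw [-0.092 -0.065]
socket tri [ 520.4 -179.9   20.5] z [19.8 19.2 20.5 22.6] gap [1.9 0.3 0.4 1.7] planes top [ 519.9 -179.5] scene [ 520.9 -179.9]
   size y,x [54.3 54. ] yaw [-0.088 -0.12 ]
pegtop tri [ 604.6 -186.2   22.7] z [22.7] gap [1.6] planes top [ 604.2 -186.2] scene [ 605.  -188.1]
scene short [599.9  53.4] [17.5 75. ] dir 0.027
scene long [467.9 314.9] [119.6  15.9] dir 0.035
scene wide [439.  170.4] [101.4  51.1] dir 0.425
scene level [607.4 313.3] [37.2 37.4] dir 0.179
scene plug [568.3 154.8] [93.3 24.4] dir 0.544
top short [598.1  53.5] [75.  13.4] dir -3.111
top long [467.  315.5] [119.9  17.3] dir -3.11
top wide [437.8 170.4] [101.2  51. ] dir -2.659
top level [605.7 312.1] [39.7 37.8] dir 1.089
top plug [597.3 166.5] [154.9  24.1] dir -2.785
```

jog_arm:
  rows: [1.42, 2.96, -0.4, 0, 0, -0.01, 0, 1.42, 2.96, -0.4, 0, 0, -0.01, 0, 1.42, 2.96, -0.4, 0, 0, -0.01, 0, 1.42, 2.96, -0.4, 0, 0, -0.01, 0, 1.42, 2.96, -0.4, 0, 0, -0.01, 0, 1.42, 2.96, -0.4, 0, 0, -0.01, 0, 1.42, 2.96, -0.4, 0, 0, -0.01, 0, 1.42, 2.96, -0.4, 0, 0, -0.01, 0, 1.42, 2.96, -0.4, 0, 0, -0.01, 0, 1.42, 2.96, -0.4, 0, 0, -0.01, 0, 1.42, 2.96, -0.4, 0, 0, -0.01, 0, 1.42, 2.96, -0.4, 0, 0, -0.01, 0]
  newtons: 25

```text
clock: 1.1
eef_pos: [292.1, -179.7, 165.3]
eef_rot: [3.141, -0.0, 0.102]
wrist_force: [0.4, -1.2, -0.1]
finger_gap: 94.0
finger_force: 0.0
```

jog_arm:
  rows: [1.42, 2.96, -0.4, 0, 0, -0.01, 0, 1.42, 2.96, -0.4, 0, 0, -0.01, 0, 1.42, 2.96, -0.4, 0, 0, -0.01, 0, 1.42, 2.96, -0.4, 0, 0, -0.01, 0, 1.42, 2.96, -0.4, 0, 0, -0.01, 0, 1.42, 2.96, -0.4, 0, 0, -0.01, 0, 1.42, 2.96, -0.4, 0, 0, -0.01, 0, 1.42, 2.96, -0.4, 0, 0, -0.01, 0, 1.42, 2.96, -0.4, 0, 0, -0.01, 0, 1.42, 2.96, -0.4, 0, 0, -0.01, 0, 1.42, 2.96, -0.4, 0, 0, 0, 0, 1.42, 2.96, -0.4, 0, 0, 0, 0, 0, 0, 0, 0, 0, 0, 0, 0, 0, 0, 0, 0, 0, 0]

```text
clock: 2.27
eef_pos: [462.0, 174.8, 116.6]
eef_rot: [3.141, 0.002, 0.005]
wrist_force: [-0.1, -0.2, -0.4]
finger_gap: 94.5
finger_force: 0.0
```

jog_arm:
  rows: [0.1, 0.05, -1.2, 0, 0, 0, 0, 0, 0, -1.2, 0, 0, 0, 0, 0, 0, -1.2, 0, 0, 0, 0, 0, 0, -1.2, 0, 0, 0, 0, 0, 0, -1.2, 0, 0, 0, 0, 0, 0, -1.2, 0, 0, 0, 0, 0, 0, -1.2, 0, 0, 0, 0, 0, 0, -1.2, 0, 0, 0, 0, 0, 0, -0.3, 0, 0, 0, 0, 0, 0, -0.3, 0, 0, 0, 0, 0, 0, -0.1, 0, 0, 0, 0, 0, 0, 0, 0, 0, 0, 1, 0, 0, 0, 0, 0, 0, 1, 0, 0, 0, 0, 0, 0, 1, 0, 0, 0, 0, 0, 0, 1, 0, 0, 0, 0, 0, 0, 1, 0, 0, 0, 0, 0, 0, 1, 0, 0, 0, 0, 0, 0, 1, 0, 0, 0, 0, 0, 0, 1, 0, 0, 0, 0, 0, 0, 1]

```text
clock: 3.93
eef_pos: [463.3, 174.5, 14.5]
eef_rot: [-3.142, -0.0, 0.003]
wrist_force: [-0.2, 1.0, 2.5]
finger_gap: 52.1
finger_force: 25.0
```

jog_arm:
  rows: [0, 0, 1, 0, 0, 0, 1, 0, 0, 1.6, 0, 0, 0, 1, 0, 0, 1.6, 0, 0, 0, 1, 0, 0, 1.6, 0, 0, 0, 1, 0, 0, 1.6, 0, 0, 0, 1, 0, 0, 1.6, 0, 0, 0, 1, 1.09, -2.78, 0, 0, 0, -0.01, 1, 1.09, -2.78, 0, 0, 0, -0.01, 1, 1.09, -2.78, 0, 0, 0, -0.01, 1, 1.09, -2.78, 0, 0, 0, -0.01, 1, 1.09, -2.78, 0, 0, 0, -0.01, 1, 1.09, -2.78, 0, 0, 0, -0.01, 1, 1.09, -2.78, 0, 0, 0, -0.01, 1, 1.09, -2.78, 0, 0, 0, -0.01, 1, 1.09, -2.78, 0, 0, 0, -0.01, 1, 1.09, -2.78, 0, 0, 0, 0, 1, 1.09, -2.78, 0, 0, 0, 0, 1, 1.09, -2.78, 0, 0, 0, 0, 1, 1.09, -2.78, 0, 0, 0, 0, 1, 0, 0, 0, 0, 0, 0, 1]

```text
clock: 5.6
eef_pos: [605.6, -191.3, 104.7]
eef_rot: [3.141, -0.001, -0.091]
wrist_force: [-1.0, 0.1, -1.2]
finger_gap: 51.8
finger_force: 25.0
```

jog_arm:
  rows: [0, 0, 0, 0, 0, 0, 1, 0, 0, 0, 0, 0, 0, 1]

```text
clock: 5.77
eef_pos: [604.6, -186.4, 104.5]
eef_rot: [-3.141, 0.001, -0.087]
wrist_force: [-1.1, -0.6, -1.4]
finger_gap: 51.7
finger_force: 25.0
```

```bash
python3 - <<'E'
from h import *
s=manip.read_state();print(s["eef_pos"],s["finger_gap"])
for n,sl in(("top",(slice(130,290),slice(360,560))),("scene",(slice(40,240),slice(140,360)))):
    p,d=manip.camera(n);W=cloud(n,d);z=W[...,2]
    cv2.imwrite(f"pics/{n}1.png",p)
p=cv2.imread("pics/scene1.png")[40:240,140:360];cv2.imwrite("pics/c1.png",cv2.resize(p,None,fx=3,fy=3))
E
```

```text
[ 604.64426065 -186.37936354  104.4898597 ] 51.71974611971724
```

View pics/c1.png

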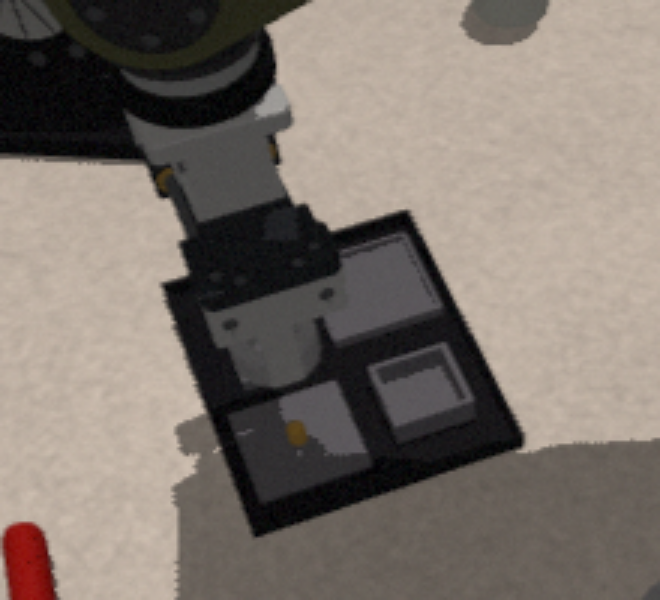

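The scene view shows the ring gripped and hanging above the plate, whose peg is visible at crop (297,432). I'll lower it now.

jog_arm:
  rows: [0, -0.1, -1.2, 0, 0, 0, 1, 0, 0, -1.2, 0, 0, 0, 1, 0, 0, -1.2, 0, 0, 0, 1, 0, 0, -1.2, 0, 0, 0, 1, 0, 0, -1.2, 0, 0, 0, 1, 0, 0, -1.2, 0, 0, 0, 1, 0, 0, -0.3, 0, 0, 0, 1, 0, 0, -0.3, 0, 0, 0, 1, 0, 0, -0.2, 0, 0, 0, 1, 0, 0, -0.1, 0, 0, 0, 1, 0, 0, -0.1, 0, 0, 0, 1, 0, 0, 0, 0, 0, 0, 1, 0, 0, 0, 0, 0, 0, 1]

```text
clock: 6.95
eef_pos: [605.2, -188.0, 22.8]
eef_rot: [3.141, -0.001, -0.087]
wrist_force: [-0.1, -0.4, -2.4]
finger_gap: 52.0
finger_force: 25.0
```

jog_arm:
  rows: [0, 0, -0.1, 0, 0, 0, 1, 0, 0, -0.04, 0, 0, 0, 1, 0, 0, 0, 0, 0, 0, 1, 0, 0, 0, 0, 0, 0, 0.25, 0, 0, 0, 0, 0, 0, 0.25, 0, 0, 0, 0, 0, 0, 0.25, 0, 0, 0, 0, 0, 0, 0.25, 0, 0, 0, 0, 0, 0, 0.25, 0, 0, 0, 0, 0, 0, 0.25]

```text
clock: 7.7
eef_pos: [605.0, -187.9, 21.0]
eef_rot: [-3.142, 0.0, -0.087]
wrist_force: [0.6, -0.4, -0.1]
finger_gap: 70.6
finger_force: 0.0
```

jog_arm:
  rows: [0, 0, 1.0, 0, 0, 0, 0.25, 0, 0, 1.8, 0, 0, 0, 0.25, 0, 0, 1.8, 0, 0, 0, 0.25, 0, 0, 1.8, 0, 0, 0, 0.4, 0, 0, 1.8, 0, 0, 0, 0.4, -0.06, 2.68, 0, 0, 0, 0.013, 0.4, -0.06, 2.68, 0, 0, 0, 0.013, 0.4, -0.06, 2.68, 0, 0, 0, 0.013, 0.4, -0.06, 2.68, 0, 0, 0, 0.013, 0.4, -0.06, 2.68, 0, 0, 0, 0.013, 0.4, -0.06, 2.68, 0, 0, 0, 0.013, 0.4, -0.06, 2.68, 0, 0, 0, 0.013, 0.4, -0.06, 2.68, 0, 0, 0, 0.013, 0.4, -0.06, 2.7, 0, 0, 0, 0.013, 0.4, 0, 0, 0, 0, 0, 0, 0.4, 0, 0, 0, 0, 0, 0, 0.4, 0, 0, 0, 0, 0, 0, 0.4]

```text
clock: 9.12
eef_pos: [599.7, 53.1, 103.6]
eef_rot: [3.141, -0.001, 0.03]
wrist_force: [-0.1, -0.3, -0.3]
finger_gap: 56.7
finger_force: 0.0
```

```bash
python3 - <<'E'
from h import *
s=manip.read_state();print(s["eef_pos"],s["eef_rot"],s["finger_gap"])
for n,c in(("top",(432,195)),("scene",(240,185))):
    p,d=manip.camera(n);W=cloud(n,d);z=W[...,2];off=1.1 if n=="scene" else -1
    P=W[(abs(W[...,0]-605)<45)&(abs(W[...,1]+188)<45)&(z-off>20)&(z<40)]
    if len(P)>50:print(n,len(P),np.median(P[:,2])-off,np.round(cv2.minAreaRect(P[:,:2].astype(np.float32)),1) if 0 else cv2.minEnclosingCircle(P[:,:2].astype(np.float32)))
E
```

```text
[599.74965049  53.07495146 103.5673068 ] [ 3.14144513e+00 -5.21991211e-04  2.96898094e-02] 56.708501895981954
top 440 26.357085120191254 ((603.5763549804688, -187.21142578125), 26.022512435913086)
scene 171 26.212822906688398 ((611.6197509765625, -188.51742553710938), 25.433095932006836)
```

The ring sits flat, its top about 26 mm above the table, centred on the peg. The short pin is next.

jog_arm:
  rows: [0, 0, -1.2, 0, 0, 0, 0.4, 0, 0, -1.2, 0, 0, 0, 0.4, 0, 0, -1.2, 0, 0, 0, 0.4, 0, 0, -1.2, 0, 0, 0, 0.4, 0, 0, -1.2, 0, 0, 0, 0.4, 0, 0, -1.2, 0, 0, 0, 0.4, 0, 0, -1.0, 0, 0, 0, 0.4, 0, 0, -0.4, 0, 0, 0, 0.4, 0, 0, -0.2, 0, 0, 0, 0.4, 0, 0, 0, 0, 0, 0, 1, 0, 0, 0, 0, 0, 0, 1, 0, 0, 0, 0, 0, 0, 1, 0, 0, 0, 0, 0, 0, 1, 0, 0, 0, 0, 0, 0, 1, 0, 0, 0, 0, 0, 0, 1, 0, 0, 0, 0, 0, 0, 1, 0, 0, 0, 0, 0, 0, 1, 0, 0, 0, 0, 0, 0, 1]

```text
clock: 10.72
eef_pos: [599.7, 53.5, 15.2]
eef_rot: [3.142, -0.0, 0.03]
wrist_force: [-0.5, -0.1, 2.1]
finger_gap: 15.3
finger_force: 25.0
```

jog_arm:
  rows: [0, 0, 1.0, 0, 0, 0, 1, 0, 0, 2, 0, 0, 0, 1, 0, 0, 2, 0, 0, 0, 1, 0, 0, 2, 0, 0, 0, 1, 0, 0, 2, 0, 0, 0, 1, -0.03, -2.65, 0, 0, 0, 0.112, 1, -0.03, -2.65, 0, 0, 0, 0.112, 1, -0.03, -2.65, 0, 0, 0, 0.112, 1, -0.03, -2.65, 0, 0, 0, 0.112, 1, -0.03, -2.65, 0, 0, 0, 0.112, 1, -0.03, -2.65, 0, 0, 0, 0.112, 1, -0.03, -2.65, 0, 0, 0, 0.112, 1, -0.03, -2.65, 0, 0, 0, 0.112, 1, -0.03, -2.65, 0, 0, 0, 0.112, 1, -0.03, -2.65, 0, 0, 0, 0.112, 1, -0.03, -2.65, 0, 0, 0, 0.112, 1, -0.03, -2.65, 0, 0, 0, 0.112, 1, -0.06, -2.6, 0, 0, 0, 0.11, 1, 0, 0, 0, 0, 0, 0, 1, 0, 0, 0, 0, 0, 0, 1]

```text
clock: 12.38
eef_pos: [595.0, -291.4, 105.2]
eef_rot: [-3.141, -0.0, 1.481]
wrist_force: [0.5, 0.7, -0.5]
finger_gap: 15.3
finger_force: 25.0
```

jog_arm:
  rows: [0, 0, 0, 0, 0, 0, 1]

```text
clock: 12.47
eef_pos: [595.4, -289.9, 105.2]
eef_rot: [-3.141, -0.0, 1.482]
wrist_force: [0.6, 0.3, -1.2]
finger_gap: 15.3
finger_force: 25.0
```

jog_arm:
  rows: [0, 0, -1.2, 0, 0, 0, 1, 0, 0, -1.2, 0, 0, 0, 1, 0, 0, -1.2, 0, 0, 0, 1, 0, 0, -1.2, 0, 0, 0, 1, 0, 0, -1.2, 0, 0, 0, 1, 0, 0, -1.2, 0, 0, 0, 1, 0, 0, -0.4, 0, 0, 0, 1, 0, 0, -0.3, 0, 0, 0, 1, 0, 0, -0.2, 0, 0, 0, 1, 0, 0, -0.1, 0, 0, 0, 1, 0, 0, -0.05, 0, 0, 0, 1, 0, 0, 0, 0, 0, 0, 1, 0, 0, 0, 0, 0, 0, 1]

```text
clock: 13.55
eef_pos: [595.6, -290.6, 23.0]
eef_rot: [3.141, 0.0, 1.484]
wrist_force: [0.5, -1.0, -1.5]
finger_gap: 15.3
finger_force: 25.0
```

jog_arm:
  rows: [0, 0, -0.08, 0, 0, 0, 1, 0, 0, 0, 0, 0, 0, 1, 0, 0, 0, 0, 0, 0, 1, 0, 0, 0, 0, 0, 0, 0.6, 0, 0, 0, 0, 0, 0, 0.6, 0, 0, 0, 0, 0, 0, 0.6, 0, 0, 0, 0, 0, 0, 0.6, 0, 0, 0, 0, 0, 0, 0.6, 0, 0, 0, 0, 0, 0, 0.6]

```text
clock: 14.3
eef_pos: [595.4, -290.5, 21.7]
eef_rot: [-3.142, -0.0, 1.484]
wrist_force: [-0.1, -0.4, -0.4]
finger_gap: 37.2
finger_force: 0.0
```

jog_arm:
  rows: [0, 0, 1.0, 0, 0, 0, 0.6, 0, 0, 2, 0, 0, 0, 0.6, 0, 0, 2, 0, 0, 0, 0.6, 0, 0, 2, 0, 0, 0, 0.6, 0, 0, 2, 0, 0, 0, 0.6, 0.06, 3.35, 0, 0, 0, 0, 0.2, 0.06, 3.35, 0, 0, 0, 0, 0.2, 0.06, 3.35, 0, 0, 0, 0, 0.2, 0.06, 3.35, 0, 0, 0, 0, 0.2, 0.06, 3.35, 0, 0, 0, 0, 0.2, 0.06, 3.35, 0, 0, 0, 0, 0.2, 0.06, 3.35, 0, 0, 0, 0, 0.2, 0.06, 3.35, 0, 0, 0, 0, 0.2, 0.06, 3.35, 0, 0, 0, 0, 0.2, 0.06, 3.35, 0, 0, 0, 0, 0.2, 0.06, 3.35, 0, 0, 0, 0, 0.2, 0.06, 3.35, 0, 0, 0, 0, 0.2, 0.06, 3.35, 0, 0, 0, 0, 0.2, 0.06, 3.35, 0, 0, 0, 0, 0.2, 0.06, 3.35, 0, 0, 0, 0, 0.2]

```text
clock: 15.97
eef_pos: [604.3, 213.7, 112.7]
eef_rot: [3.141, -0.0, 1.484]
wrist_force: [0.7, -0.2, -0.5]
finger_gap: 74.9
finger_force: 0.0
```

jog_arm:
  rows: [0.06, 3.35, 0, 0, 0, 0, 0.2, 0.06, 3.35, 0, 0, 0, 0, 0.2, 0.06, 3.35, 0, 0, 0, 0, 0.2, 0, 0, 0, 0, 0, 0, 0.2, 0, 0, 0, 0, 0, 0, 0.2, 0, 0, 0, 0, 0, 0, 0.2]

```text
clock: 16.47
eef_pos: [606.2, 312.1, 112.1]
eef_rot: [3.142, 0.0, 1.484]
wrist_force: [0.2, -0.8, -0.3]
finger_gap: 75.0
finger_force: 0.0
```

```bash
python3 - <<'E'
from h import *
s=manip.read_state();print(s["eef_pos"],s["eef_rot"],s["finger_gap"])
for n in("top","scene"):
    p,d=manip.camera(n);W=cloud(n,d);z=W[...,2];off=1.1 if n=="scene" else -1
    cv2.imwrite(f"pics/{n}2.png",p)
    P=W[(abs(W[...,0]-595)<45)&(abs(W[...,1]+290)<50)&(z-off>18)&(z<40)]
    if len(P)>20:print(n,len(P),np.median(P[:,2])-off,cv2.minAreaRect(P[:,:2].astype(np.float32)))
p=cv2.imread("pics/top2.png")[150:290,385:530];cv2.imwrite("pics/c2.png",cv2.resize(p,None,fx=4,fy=4))
E
```

```text
[606.21029259 312.10937609 112.08821524] [3.14150973e+00 1.44520632e-04 1.48391233e+00] 74.98848903498735
top 261 22.446442042282893 ((594.6845703125, -290.17620849609375), (74.00733947753906, 15.91361141204834), 83.88565826416016)
scene 175 22.136817316521164 ((597.3810424804688, -290.7685546875), (74.03060913085938, 15.78563404083252), 85.09041595458984)
```

View pics/c2.png

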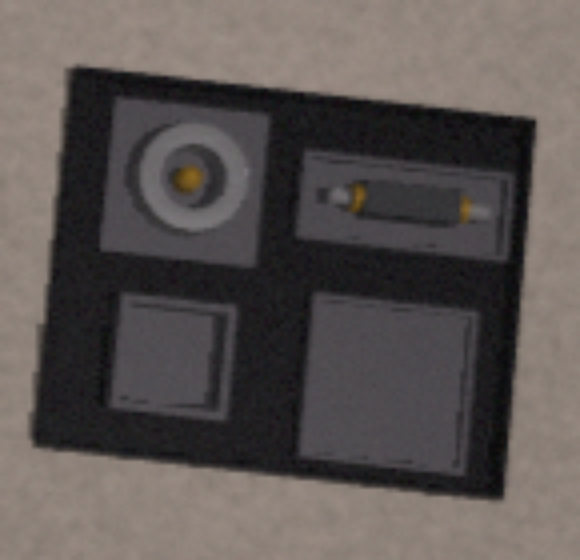

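The crop shows the ring round the peg at (190,178) and the pin lying in the trough at (410,200). Now the level.

jog_arm:
  rows: [0, 0.06, -1.2, 0, 0, 0, 0.2, 0, 0, -1.2, 0, 0, 0, 0.2, 0, 0, -1.2, 0, 0, 0, 0.2, 0, 0, -1.2, 0, 0, 0, 0.2, 0, 0, -1.2, 0, 0, 0, 0.2, 0, 0, -1.2, 0, 0, 0, 0.2, 0, 0, -1.2, 0, 0, 0, 0.2, 0, 0, -0.6, 0, 0, 0, 0.2, 0, 0, -0.5, 0, 0, 0, 0.2, 0, 0, -0.05, 0, 0, 0, 0.2, 0, 0, 0, 0, 0, 0, 0.2, 0, 0, 0, 0, 0, 0, 1, 0, 0, 0, 0, 0, 0, 1, 0, 0, 0, 0, 0, 0, 1, 0, 0, 0, 0, 0, 0, 1, 0, 0, 0, 0, 0, 0, 1, 0, 0, 0, 0, 0, 0, 1, 0, 0, 0, 0, 0, 0, 1, 0, 0, 0, 0, 0, 0, 1]

```text
clock: 18.15
eef_pos: [606.2, 313.1, 16.4]
eef_rot: [3.141, -0.0, 1.484]
wrist_force: [-0.5, 0.7, 0.7]
finger_gap: 37.4
finger_force: 25.0
```

jog_arm:
  rows: [0, 0, 0, 0, 0, 0, 1, 0, 0, 0, 0, 0, 0, 1]

```text
clock: 18.32
eef_pos: [606.3, 313.1, 16.4]
eef_rot: [3.141, -0.0, 1.484]
wrist_force: [0.4, 0.0, 1.3]
finger_gap: 37.3
finger_force: 25.0
```

jog_arm:
  rows: [0, 0, 1.0, 0, 0, 0, 1, 0, 0, 2, 0, 0, 0, 1, 0, 0, 2, 0, 0, 0, 1, 0, 0, 2, 0, 0, 0, 1, 0, 0, 2, 0, 0, 0, 1, -0.53, -3.31, 0, 0, 0, 0, 1, -0.53, -3.31, 0, 0, 0, 0, 1, -0.53, -3.31, 0, 0, 0, 0, 1, -0.53, -3.31, 0, 0, 0, 0, 1, -0.53, -3.31, 0, 0, 0, 0, 1, -0.53, -3.31, 0, 0, 0, 0, 1, -0.53, -3.31, 0, 0, 0, 0, 1, -0.53, -3.31, 0, 0, 0, 0, 1, -0.53, -3.31, 0, 0, 0, 0, 1, -0.53, -3.31, 0, 0, 0, 0, 1, -0.53, -3.31, 0, 0, 0, 0, 1, -0.53, -3.31, 0, 0, 0, 0, 1, -0.53, -3.31, 0, 0, 0, 0, 1, -0.53, -3.31, 0, 0, 0, 0, 1, -0.53, -3.31, 0, 0, 0, 0, 1]

```text
clock: 19.98
eef_pos: [526.2, -185.0, 107.0]
eef_rot: [3.141, 0.0, 1.484]
wrist_force: [0.2, -0.8, -1.2]
finger_gap: 37.3
finger_force: 25.0
```

jog_arm:
  rows: [-0.53, -3.31, 0, 0, 0, 0, 1, -0.53, -3.31, 0, 0, 0, 0, 1, -0.53, -3.31, 0, 0, 0, 0, 1, 0, 0, 0, 0, 0, 0, 1, 0, 0, 0, 0, 0, 0, 1, 0, 0, 0, 0, 0, 0, 1]

```text
clock: 20.48
eef_pos: [510.8, -282.3, 106.5]
eef_rot: [-3.142, -0.0, 1.484]
wrist_force: [0.4, 0.3, -0.6]
finger_gap: 37.3
finger_force: 25.0
```

Target z is 16.4 + 7 = 23.4.

jog_arm:
  rows: [0, -0.05, -1.2, 0, 0, 0, 1, 0, 0, -1.2, 0, 0, 0, 1, 0, 0, -1.2, 0, 0, 0, 1, 0, 0, -1.2, 0, 0, 0, 1, 0, 0, -1.2, 0, 0, 0, 1, 0, 0, -1.2, 0, 0, 0, 1, 0, 0, -0.4, 0, 0, 0, 1, 0, 0, -0.3, 0, 0, 0, 1, 0, 0, -0.2, 0, 0, 0, 1, 0, 0, -0.1, 0, 0, 0, 1, 0, 0, -0.05, 0, 0, 0, 1, 0, 0, 0, 0, 0, 0, 1, 0, 0, 0, 0, 0, 0, 1]

```text
clock: 21.57
eef_pos: [511.0, -283.3, 24.1]
eef_rot: [3.141, 0.0, 1.484]
wrist_force: [0.1, 1.0, -1.2]
finger_gap: 37.6
finger_force: 25.0
```

jog_arm:
  rows: [0, 0, -0.07, 0, 0, 0, 1, 0, 0, 0, 0, 0, 0, 1, 0, 0, 0, 0, 0, 0, 1, 0, 0, 0, 0, 0, 0, 0.4, 0, 0, 0, 0, 0, 0, 0.4, 0, 0, 0, 0, 0, 0, 0.4, 0, 0, 0, 0, 0, 0, 0.4, 0, 0, 0, 0, 0, 0, 0.4, 0, 0, 0, 0, 0, 0, 0.4]

```text
clock: 22.32
eef_pos: [510.8, -283.2, 23.0]
eef_rot: [-3.142, -0.0, 1.484]
wrist_force: [-1.1, -0.9, 0.3]
finger_gap: 56.1
finger_force: 0.0
```

jog_arm:
  rows: [0, 0, 1.0, 0, 0, 0, 0.4, 0, 0, 2.2, 0, 0, 0, 0.4, 0, 0, 2.3, 0, 0, 0, 0.4, 0, 0, 2.3, 0, 0, 0, 0.4, 0, 0, 2.2, 0, 0, 0, 0.4, 0.63, 3.22, 0, 0, 0, 0, 0.4, 0.63, 3.22, 0, 0, 0, 0, 0.4, 0.63, 3.22, 0, 0, 0, 0, 0.4, 0.63, 3.22, 0, 0, 0, 0, 0.4, 0.63, 3.22, 0, 0, 0, 0, 0.4, 0.63, 3.22, 0, 0, 0, 0, 0.4, 0.63, 3.22, 0, 0, 0, 0, 0.4, 0.63, 3.22, 0, 0, 0, 0, 0.4, 0.63, 3.22, 0, 0, 0, 0, 0.4, 0.63, 3.22, 0, 0, 0, 0, 0.4, 0.63, 3.22, 0, 0, 0, 0, 0.4, 0.63, 3.22, 0, 0, 0, 0, 0.4, 0.63, 3.22, 0, 0, 0, 0, 0.4, 0.63, 3.22, 0, 0, 0, 0, 0.4]

```text
clock: 23.9
eef_pos: [599.1, 169.3, 124.0]
eef_rot: [3.141, -0.0, 1.484]
wrist_force: [-0.2, -0.2, -0.1]
finger_gap: 56.4
finger_force: 0.0
```

jog_arm:
  rows: [0, 0, 0, 0, 0, 0, 0.4, 0, 0, 0, 0, 0, 0, 0.4, 0, 0, 0, 0, 0, 0, 0.4]

```text
clock: 24.15
eef_pos: [598.9, 167.1, 123.4]
eef_rot: [-3.142, 0.0, 1.484]
wrist_force: [-0.4, -0.1, -1.2]
finger_gap: 56.3
finger_force: 0.0
```

```bash
python3 - <<'E'
from h import *
s=manip.read_state();print(s["eef_pos"],s["eef_rot"],s["finger_gap"])
p,d=manip.camera("top");W=cloud("top",d);z=W[...,2]+1
P=W[(abs(W[...,0]-511)<45)&(abs(W[...,1]+283)<45)&(z>20)&(z<50)]
print(len(P),np.median(P[:,2])+1,cv2.minEnclosingCircle(P[:,:2].astype(np.float32)))
p,d=manip.camera("scene");W=cloud("scene",d);z=W[...,2]-1.1
P=W[(abs(W[...,0]-599)<30)&(abs(W[...,1]-167)<30)&(z>45)&(z<62)]
print("plug",len(P),cv2.minEnclosingCircle(P[:,:2].astype(np.float32)))
E
```

```text
[598.88604678 167.13417653 123.40099483] [-3.14159156e+00  2.23521186e-04  1.48392017e+00] 56.294185510066384
364 29.448467091802353 ((510.5841369628906, -282.5068054199219), 19.533504486083984)
plug 213 ((599.7110595703125, 167.15098571777344), 12.17494010925293)
```

The level is in the pan at (510.6, -282.5), top at 29 mm as expected. Down on the plug to TCP 27.

jog_arm:
  rows: [0, 0, -1.2, 0, 0, 0, 0.4, 0, 0, -1.2, 0, 0, 0, 0.4, 0, 0, -1.2, 0, 0, 0, 0.4, 0, 0, -1.2, 0, 0, 0, 0.4, 0, 0, -1.2, 0, 0, 0, 0.4, 0, 0, -1.2, 0, 0, 0, 0.4, 0, 0, -1.2, 0, 0, 0, 0.4, 0, 0, -0.7, 0, 0, 0, 0.4, 0, 0, -0.5, 0, 0, 0, 0.4, 0, 0, 0, 0, 0, 0, 0.4, 0, 0, 0, 0, 0, 0, 1, 0, 0, 0, 0, 0, 0, 1, 0, 0, 0, 0, 0, 0, 1, 0, 0, 0, 0, 0, 0, 1, 0, 0, 0, 0, 0, 0, 1, 0, 0, 0, 0, 0, 0, 1, 0, 0, 0, 0, 0, 0, 1, 0, 0, 0, 0, 0, 0, 1, 0, 0, 0, 0, 0, 0, 1]

```text
clock: 25.83
eef_pos: [599.2, 167.6, 27.4]
eef_rot: [3.141, -0.0, 1.484]
wrist_force: [-1.3, 0.5, 4.8]
finger_gap: 25.2
finger_force: 25.0
```

jog_arm:
  rows: [0, 0, 1.0, 0, 0, 0, 1, 0, 0, 2, 0, 0, 0, 1, 0, 0, 2, 0, 0, 0, 1, 0, 0, 2, 0, 0, 0, 1, 0, 0, 2, 0, 0, 0, 1, -0.66, -2.89, 0, 0, 0, 0, 1, -0.66, -2.89, 0, 0, 0, 0, 1, -0.66, -2.89, 0, 0, 0, 0, 1, -0.66, -2.89, 0, 0, 0, 0, 1, -0.66, -2.89, 0, 0, 0, 0, 1, -0.66, -2.89, 0, 0, 0, 0, 1, -0.66, -2.89, 0, 0, 0, 0, 1, -0.66, -2.89, 0, 0, 0, 0, 1, -0.66, -2.89, 0, 0, 0, 0, 1, -0.66, -2.89, 0, 0, 0, 0, 1, -0.65, -2.89, 0, 0, 0, 0, 1, -0.65, -2.89, 0, 0, 0, 0, 1, 0, 0, 0, 0, 0, 0, 1, 0, 0, 0, 0, 0, 0, 1, 0, 0, 0, 0, 0, 0, 1]

```text
clock: 27.5
eef_pos: [520.0, -178.8, 117.2]
eef_rot: [-3.142, -0.0, 1.484]
wrist_force: [-0.3, -0.2, -1.1]
finger_gap: 25.4
finger_force: 25.0
```

jog_arm:
  rows: [0, -0.05, -1.2, 0, 0, 0, 1, 0, 0, -1.2, 0, 0, 0, 1, 0, 0, -1.2, 0, 0, 0, 1, 0, 0, -1.2, 0, 0, 0, 1, 0, 0, -1.2, 0, 0, 0, 1, 0, 0, -1.2, 0, 0, 0, 1, 0, 0, -0.4, 0, 0, 0, 1, 0, 0, -0.3, 0, 0, 0, 1, 0, 0, -0.2, 0, 0, 0, 1, 0, 0, -0.1, 0, 0, 0, 1, 0, 0, -0.05, 0, 0, 0, 1, 0, 0, 0, 0, 0, 0, 1, 0, 0, 0, 0, 0, 0, 1]

```text
clock: 28.58
eef_pos: [520.2, -179.8, 34.9]
eef_rot: [3.141, 0.0, 1.484]
wrist_force: [-0.5, -1.0, -1.6]
finger_gap: 25.2
finger_force: 25.0
```

jog_arm:
  rows: [0, 0, -0.05, 0, 0, 0, 1, 0, 0, 0, 0, 0, 0, 1, 0, 0, 0, 0, 0, 0, 1, 0, 0, 0, 0, 0, 0, 0.5, 0, 0, 0, 0, 0, 0, 0.5, 0, 0, 0, 0, 0, 0, 0.5, 0, 0, 0, 0, 0, 0, 0.5, 0, 0, 0, 0, 0, 0, 0.5, 0, 0, 1, 0, 0, 0, 0.5, 0, 0, 2, 0, 0, 0, 0.5, 0, 0, 2, 0, 0, 0, 0.5, 0, 0, 2, 0, 0, 0, 0.5, 0, 0, 2, 0, 0, 0, 0.5, 0, 3, 0, 0, 0, 0, 0.5, 0, 3, 0, 0, 0, 0, 0.5, 0, 3, 0, 0, 0, 0, 0.5, 0, 3, 0, 0, 0, 0, 0.5, 0, 3, 0, 0, 0, 0, 0.5, 0, 3, 0, 0, 0, 0, 0.5, 0, 0, 0, 0, 0, 0, 0.5]

```text
clock: 30.25
eef_pos: [519.9, 4.2, 124.9]
eef_rot: [3.141, -0.001, 1.487]
wrist_force: [0.2, 0.2, -0.2]
finger_gap: 47.1
finger_force: 0.0
```

```bash
python3 - <<'E'
from h import *
s=manip.read_state();print(s["clock"],s["eef_pos"],s["finger_gap"])
for n in("top","scene"):
    p,d=manip.camera(n);W=cloud(n,d);z=W[...,2]+(1 if n=="top" else -1.1);cv2.imwrite(f"pics/{n}3.png",p)
    for nm,c,lo,r in(("ring",(605,-187),20,35),("pin",(595.5,-290.5),18,45),("level",(511,-283),20,38),("plug",(520.4,-179.5),45,35),("narrow",(459.5,47.3),15,40),("long",(467.5,315),10,70)):
        P=W[(abs(W[...,0]-c[0])<r)&(abs(W[...,1]-c[1])<r)&(z>lo)&(z<68)]
        if len(P)>9:(a,b,e)=cv2.minAreaRect(P[:,:2].astype(np.float32));print(n,nm,len(P),np.round(np.median(P[:,2]),1),np.round(a,1),np.round(b,1),round(e))
a=cv2.imread("pics/top3.png")[150:290,385:530];b=cv2.imread("pics/scene3.png")[100:240,185:330]
cv2.imwrite("pics/c3.png",cv2.resize(np.hstack([a,b]),None,fx=2.7,fy=2.7))
E
```

```text
30.25 [519.88053897   4.20404767 124.9368709 ] 47.05175912494682
top ring 436 25.5 [ 602.8 -186.8] [49.9 50.6] 2
top pin 264 21.1 [ 594.7 -290.8] [75.9 16.1] 85
top level 361 28.2 [ 510.7 -282.1] [36.9 37.4] 56
top plug 178 60.5 [ 519.9 -178.8] [23.6 23.6] 48
top long 468 13.2 [486.2 304.2] [ 65.8 147. ] 60
scene ring 384 27.1 [ 605.7 -186.7] [50.9 51. ] 23
scene pin 168 23.3 [ 597.3 -290.3] [72.2 15.9] 85
scene level 256 29.6 [ 512.8 -282.1] [39.2 37.1] 88
scene narrow 596 20.8 [460.6  47.1] [50.2 50.4] 10
scene long 700 15.7 [486.  304.7] [ 66.7 146.8] 61
```

View pics/c3.png

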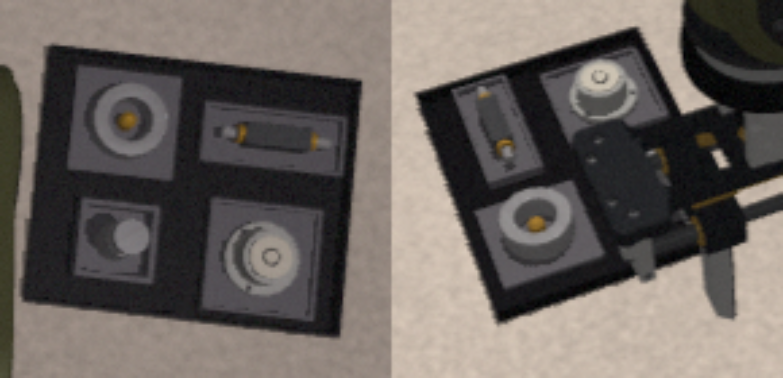

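Both views show the ring on the peg, the pin in the trough and the level in the pan. The top view also shows the plug upright in the socket. Measured heights and centres match, and neither look-alike was approached.

```bash
python3 -c "
from cell import manip
print(manip.sign_off())"
```

```text
the job is handed in; nothing more can be done
None
```

All four kit pieces are in their nests, each lowered and released, both look-alikes were left alone, and the job was handed in at about 30 s; the sign-off returned no verdict.

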